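Turn the round biscuit over with the turner

TASK

Two biscuits lie stamped side down on small matted marble boards, each sticking out over one side of its board. Pick up the turner by its handle, bring its blade in below the overhanging edge of the round biscuit and, with a roll of the wrist, flip that biscuit over onto its other face so that it lies flat on its own board; keep the fingers off it and leave the square biscuit alone. Then lay the turner back down with its blade flat on the steel worktop and let go.

Things in the scene. Friction and masses are not known exactly. Their poses are not given: they have to be found in the camera images.
- turner: steel turner, black handle, 0.19 kg, stands by itself on its blade. Origin: centre of blade underside; x from handle to blade end, z up. Blade 90 (x) by 64 (y) by 3 mm. A neck rises at x -45 to -80 mm to the handle: bar 18 wide (y), 20 high, along x from -190 to -80 mm, centre line 45 mm above the underside. Grip from above near x -125, closing along y, 40 N or more (blade-heavy).
- biscuit: round rigid biscuit, 90 mm diameter, 12 mm thick, 0.05 to 0.1 kg. Origin: centre of the stamped face, down at the start; z points from it to the plain face (up at the start, down once flipped). It lies across its board's -y edge, centre 8 to 14 mm inside the edge, so 31 to 37 mm sticks out, 18 mm above the worktop. Friction about 0.9 on the mat, 0.6 on steel.
- board: marble board faced with a grippy grey silicone mat, under the round biscuit, fixed, 140 (x) by 220 (y) by 18 mm high in all. Origin: centre of its underside. The biscuit overhangs the side at y = -110 mm of this frame; the rest, towards +y, is free for it to land on.
- square: the square biscuit, 80 by 80 by 12 mm, which lies in the same way on an equal second board: leave it alone. Origin: centre of its underside.

How it is judged (in metres and radians):
On the way, in this order (a step that is already met when the one before it is completed fails the run):
1. the turner is held and off the worktop (contact force between the fingers and turner above 1 N and height (world z) of turner above 0.003 m), for 0.1 s.
2. the tilted turner tips the round biscuit up by more than 35 degrees (turner itself turned more than 25 degrees) (contact force between turner and biscuit above 0.02 N and angle between biscuit's own z axis and vertical above 0.61 rad and angle between turner's own z axis and vertical above 0.44 rad).
3. the round biscuit lies on its other face (angle between biscuit's own z axis and vertical above 2.95 rad), for 0.2 s.
At the end, for the whole second after the job is handed in: The round biscuit lies at rest on its other face, within 11 degrees of level, on its own board (centre within the board's outline); the turner lies at rest on the worktop with its blade flat (within 10 degrees, underside less than 10 mm up) (angle between biscuit's own z axis and vertical above 2.95 rad and z of biscuit in the frame of board between 0.024 and 0.036 m and x of biscuit in the frame of board between -0.07 and 0.07 m and y of biscuit in the frame of board between -0.11 and 0.11 m and linear speed of each of biscuit, turner below 0.02 m/s and height (world z) of turner below 0.01 m and angle between turner's own z axis and vertical below 0.18 rad); the robot touches nothing.
It fails at once if the fingers touch the round biscuit (contact force between the fingers and biscuit above 0.5 N).
It fails at once if the square biscuit is moved by more than 15 mm (distance of square from where it was at the start of the episode above 0.015 m).
It also fails if it takes over 54 s, if anything falls off the work surface, if the arm or the gripper's body presses on something with over 40 N, if the wrist force passes 120 N, or if a joint passes its speed limit or range.

ROBOT

A 6-joint arm with a two-finger parallel gripper is mounted at the origin on the work surface. World frame = base frame: x ahead of the robot, y to its left, z up, the work surface at z = 0. Lengths are in mm, angles in rad, forces in N, time in s.
With the tool pointing down it reaches from about 275 to 750 mm from the base axis. Payload 10.2 kg.
Tool frame: the origin (TCP) lies between the finger pads; the fingertips stand 14 mm ahead of it and the grasp point (between the pads) lies 5 mm behind it (tip_reach is the distance from the TCP to the fingertips, in mm); z points along the fingers, y is the line along which they close (so a half turn about z gives the same grasp; the last joint's range is limited). The gripper opens to 85 mm and grips with 20 to 120 N. Pads are 22 mm wide; open, the fingers measure 114 mm over their backs; the gripper's body (76 mm by 85 mm) begins 54 mm behind the grasp point. The pads swing forward as they close: fully open they stand 13 mm farther back than shut.
Start: joints at [-1.566, 0.313, 1.498, -0, 1.331, -0.223], TCP at [118.55, -511.446, 245.294] pointing down, gripper open.
Joint ranges: [-2.94, 2.94], [-0.97, 2.17], [0.19, 2.56], [-1.23, 4.37], [0.02, 3.11], [-2.88, 2.88]. Speed limits (rad/s): [2.39, 2.39, 3.01, 3.14, 3.14, 3.14].

INTERFACE

Orientations are given as a unit quaternion [w, x, y, z].
In Python, from rig import * gives the robot as it stands.
- The arm moves only by the tool arm_command, never from a script. Its argument "steps" is a list that holds one entry, the list of rows, each a list of 7 numbers: the opening, from 0 (shut) to 1 (fully open), then the shift along the tool's x, y, z each as a share of 0.05 m, from -1 to 1, then the turn, a rotation vector about the tool's x, y, z each as a share of 0.15 rad, from -1 to 1. A call has 1 to 8 rows; each row shifts and turns the commanded pose from where the row before left it, along the tool's axes as they then stand; what a row does not reach is not made up. A row lasts 1/8 s, in which the tool goes at most 62.5 mm and 10.7 degrees, less where a joint would pass 70% of its speed; a pose out of reach is approached as far as the arm can. A call with a number of a shift or a turn outside -1 to 1 is refused whole. A call with a gripper value outside its range is refused whole. The fingers move at their own pace and stop on an object; "squeeze" is the grip in N (left out, the last holds). Time passes only in rows, so rows that do not move let the fingers close. It gives the time, the measured TCP pose, the force, the opening and the grip force at its end, in the units of the state.
- sense(): the state, without advancing time (a new reading comes with each control period).
- capture(name): name is "scene" or "side" or "wrist"; returns the picture (384x512x3 uint8, red, green, blue); there is no depth.
- get_calibration(name): a dict with "intrinsics" (3x3 intrinsics, pixels), "rvec" (rotation vector, rad) and "tvec" (3), from world to camera coordinates, as OpenCV has them; the wrist camera has in their place "T_tool_cam" (4x4, takes a point from camera to tool coordinates, whose origin is the TCP and whose axes are the flange's). Camera axes: x right, y down, z forward; pixel columns grow to the right and rows downward; lengths in mm; the calibration is good to about 2 mm. A picture is of the moment at which its call begins: read the wrist's pose just before it. get_calibration takes no time and is no camera call.
- finish_job(): hands the job in; it is judged then, once.
The state is a dict: "time_s": time; "joints": joint angles; "dq": joint speeds; "tau": joint torques, N m; "eef_pos": TCP position; "ee_rot": TCP orientation; "force": force on the tool from outside, world axes, zero at the start; "wrist_torque": the same for the moment, N m; "grip_width": opening from 0.0 (shut) to 1.0 (fully open); "grip_force": force on a finger pad.
Only numpy, scipy, OpenCV 4.12 (cv2) and the standard library are available. Lean on these libraries where they do the work, as an engineer would, in place of code of your own. Each camera call takes 0.05 s, during which the arm holds its last target. There are 200 camera calls.

## Working session

There is one attempt and no reset: what is moved stays moved. The work goes in short steps, Python scripts to look and compute and a tool call to move; the robot and the scene stay as the last step left them, time stands still between calls to the robot, and variables do not carry over. Pictures are saved under pics/ and viewed, at most 10 in all, crops included, and the job is handed in when it is done.

Besides the shell and the picture viewer there is one more tool, called after "Request:" by a JSON object that holds its "method" and its "body". arm_command: Moves the arm, as the interface text tells. Its arguments: {"type":"object","properties":{"steps":{"type":"array"},"squeeze":{"type":"number"}},"required":["steps"]}

```bash
mkdir -p pics; ls
python3 - <<'E'
from rig import *
import cv2,numpy as np
print({k:np.round(v,3).tolist() for k,v in sense().items()})
a=[capture(n) for n in("scene","side")]
for n,p in zip(("scene","side"),a):
    cv2.imwrite(f"pics/{n}0.png",p[:,:,::-1])
    c=get_calibration(n);print(n,{k:np.round(v,4).tolist() for k,v in c.items()})
print(np.round(get_calibration("wrist")["T_tool_cam"],3).tolist())
cv2.imwrite("pics/s_big.png",cv2.resize(a[0][:,:,::-1],(800,600),interpolation=cv2.INTER_CUBIC))
cv2.imwrite("pics/side_big.png",cv2.resize(a[1][:,:,::-1],(800,600),interpolation=cv2.INTER_CUBIC))
E
```

```text
pics
{'time_s': 0.0, 'joints': [-1.566, 0.313, 1.498, 0.0, 1.331, -0.223], 'dq': [0.001, -0.001, 0.002, -0.0, -0.0, 0.001], 'tau': [0.002, -41.226, -25.974, -0.0, 0.004, 0.0], 'eef_pos': [118.567, -511.182, 244.704], 'ee_rot': [-0.001, 0.994, 0.114, 0.0], 'force': [0.292, -0.457, 0.143], 'wrist_torque': [-0.032, 0.041, -0.031], 'grip_force': 0.0, 'grip_width': 1.0}
scene {'intrinsics': [[495.8326, 0.0, 265.2734], [0.0, 495.8326, 184.8883], [0.0, 0.0, 1.0]], 'rvec': [1.6462, 2.1008, -0.663], 'tvec': [199.8794, -396.3851, 1528.849]}
side {'intrinsics': [[477.9613, 0.0, 257.7829], [0.0, 477.9613, 180.6915], [0.0, 0.0, 1.0]], 'rvec': [2.3929, -0.4436, 0.1408], 'tvec': [-568.0459, 128.1044, 987.2084]}
[[-0.001, -0.963, -0.271, 70.364], [1.0, -0.001, 0.0, 0.203], [-0.0, -0.271, 0.963, -130.511], [0.0, 0.0, 0.0, 1.0]]
```

View pics/s_big.png

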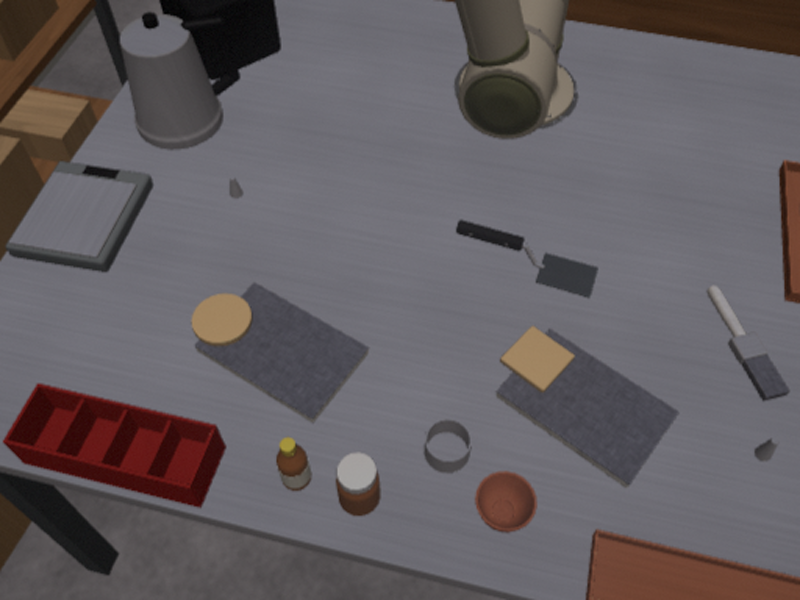

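View pics/side_big.png

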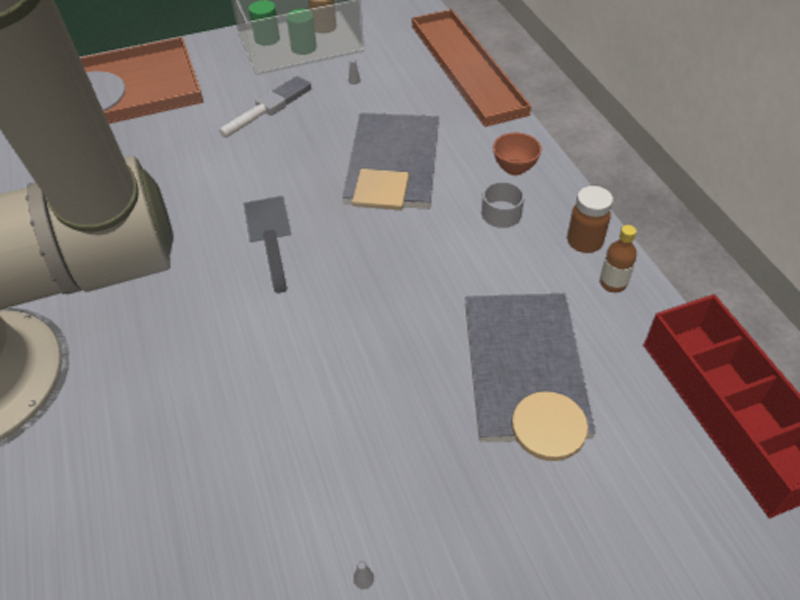

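The scene view (800 px) shows the turner's handle from (457,227) to (523,243), with its blade at about (568,275). The round biscuit is at (222,319), on a board with corners (256,284), (368,351), (313,418) and (196,347). In the side view the biscuit is at (550,425) and the blade at (267,220).

```bash
cat > h.py <<'E'
from rig import *
import cv2,numpy as np
from scipy.spatial.transform import Rotation as R
def ray(n,uv):
    c=get_calibration(n);M=R.from_rotvec(np.ravel(c["rvec"])).as_matrix();t=np.ravel(c["tvec"])
    d=M.T@np.linalg.inv(np.array(c["intrinsics"]))@np.array([*uv,1]);return -M.T@t,d
def at(n,uv,z):
    o,d=ray(n,uv);return o+d*(z-o[2])/d[2]
E
python3 - <<'E'
from h import *
s=1.5625
P={"scene":dict(b=[(222,319.,30)],board=[(256,284,18),(368,351,18),(313,418,18),(196,347,18)],blade=[(541,254,3),(598,266,3),(590,296,3),(537,284,3)],hand=[(457,227,45),(523,243,45)]),
"side":dict(b=[(550,425,30)],board=[(466,296,18),(565,294,18),(593,435,18),(480,438,18)],blade=[(245,203,3),(284,197,3),(291,236,3),(249,242,3)],hand=[(280,288,45),(268,235,45)])}
for n in P:
  for k,v in P[n].items(): print(n,k,[np.round(at(n,((u+.5)/s-.5,(w+.5)/s-.5),z)).tolist()[:2] for u,w,z in v])
# enlarged crops
a=cv2.imread("pics/scene0.png");b=cv2.imread("pics/side0.png")
f=lambda im,x,y,w,h:cv2.resize(im[y:y+h,x:x+w],(400,300),interpolation=cv2.INTER_CUBIC)
cv2.imwrite("pics/crops.png",np.vstack([np.hstack([f(a,284,130,112,84),f(a,116,172,128,96)]),np.hstack([f(b,130,115,100,75),f(b,280,180,160,120)])]))
E
```

```text
scene b [[669.0, -343.0]]
scene board [[587.0, -321.0], [663.0, -117.0], [787.0, -163.0], [718.0, -367.0]]
scene blade [[404.0, 107.0], [406.0, 201.0], [470.0, 195.0], [467.0, 110.0]]
scene hand [[417.0, -35.0], [424.0, 75.0]]
side b [[664.0, -349.0]]
side board [[656.0, -120.0], [786.0, -167.0], [710.0, -375.0], [582.0, -329.0]]
side blade [[411.0, 198.0], [473.0, 189.0], [461.0, 99.0], [397.0, 111.0]]
side hand [[415.0, -34.0], [424.0, 72.0]]
```

View pics/crops.png

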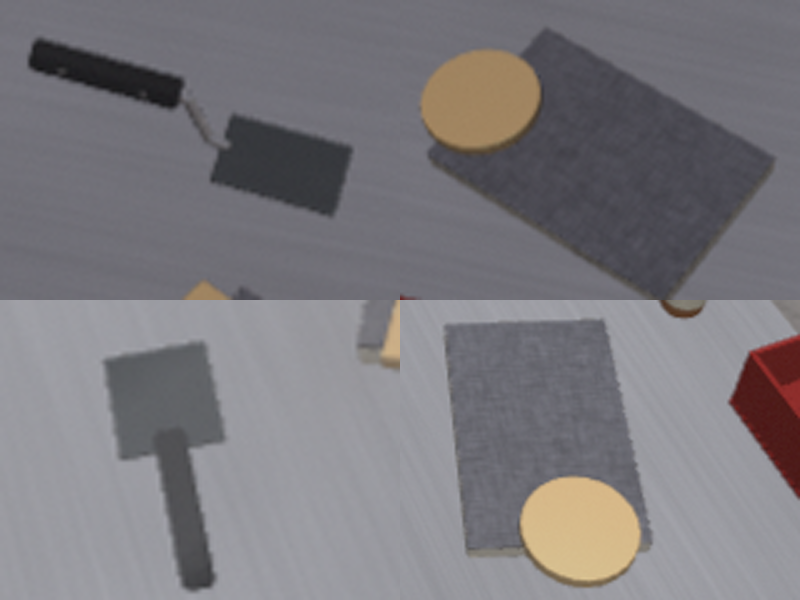

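Crop readings. In the top-left crop the blade corners are (235,115), (352,148), (333,216) and (211,182). In the top-right crop the biscuit's top ellipse is centred at (481,99). The bottom crops show the same objects from the side. Next I fit rigid poses to both views.

Run:
```python
from h import *
from scipy.optimize import least_squares
O={"scene":dict(t=[(284,130),.28],b=[(116-128,172),.32]),"side":dict(t=[(130,115-75),.25],b=[(280-160,180-120),.4])}
O={1:((284,130),.28),2:((116-128,172),.32),3:((130,115-75),.25),4:((280-160,180-120),.4)}
def W(c,pts,zs):
    (ox,oy),s=O[c];n="scene" if c<3 else "side"
    return np.array([at(n,(ox+(u+.5)*s-.5,oy+(v+.5)*s-.5),z)[:2] for (u,v),z in zip(pts,zs)])
# turner
zb=[3]*4
t1=W(1,[(235,115),(352,148),(333,216),(211,182),(36,52),(178,92)],zb+[50,50])
t2=W(3,[(105,358),(206,343),(225,438),(120,460),(198,586),(172,431)],zb+[50,50])
M1=np.array([(-45,32),(45,32),(45,-32),(-45,-32),(-190,0),(-80,0)])
sgn=M1*[1,-1]
M2=np.array([(45,-32),(45,32),(-45,32),(-45,-32),(-190,0),(-80,0)])
b1=W(2,[(546,29),(774,159),(669,300),(430,152)],[18]*4);b2=W(4,[(446,322),(604,320),(650,541),(468,548)],[18]*4)
def fit(M,Wp):
    f=lambda p:(R.from_euler('z',p[2]).as_matrix()[:2,:2]@M.T).T+p[:2]-Wp
    best=min((least_squares(lambda p:f(p).ravel(),[*Wp.mean(0),a],loss='soft_l1',f_scale=3) for a in np.arange(-3,3.2,.5)),key=lambda r:r.cost)
    return np.round(best.x,3),np.round(f(best.x)).tolist()
for M in (M1,M1*[1,-1]):print("t1",fit(M,t1))
for M in (M2,M2*[1,-1]):print("t2",fit(M,t2))
B=np.array([(-70,-110),(-70,110),(70,110),(70,-110)])
print("b1",fit(B,b1));print("b1r",fit(B*[-1,1],b1))
B2=np.array([(-70,110),(70,110),(70,-110),(-70,-110)])
print("b2",fit(B2,b2))
print(W(2,[(481,99)],[30]),W(4,[(580,527)],[30]))
print(W(2,[(421,99),(541,99),(481,49),(481,149)],[30]*4),W(4,[(520,527),(640,527)],[30]*2))
```

```text
t1 (array([436.977, 154.349, -23.667]), [[-0.0, -2.0], [0.0, 2.0], [1.0, 2.0], [-0.0, -1.0], [-0.0, -3.0], [-0.0, 3.0]])
t1 (array([425.39 , 154.541, -11.013]), [[56.0, -6.0], [48.0, -2.0], [-79.0, 6.0], [-72.0, 3.0], [5.0, -4.0], [-5.0, 3.0]])
t2 (array([423.499, 151.707,  -4.73 ]), [[46.0, -5.0], [-80.0, 6.0], [-71.0, 2.0], [56.0, -4.0], [7.0, 5.0], [-7.0, -3.0]])
t2 (array([435.921, 151.742,  -4.828]), [[-0.0, -1.0], [0.0, 2.0], [1.0, -2.0], [0.0, 0.0], [1.0, 7.0], [-2.0, -2.0]])
b1 (array([ 6.86121e+02, -2.42927e+02, -3.27000e-01]), [[-1.0, 1.0], [-2.0, 3.0], [1.0, -2.0], [3.0, -1.0]])
b1r (array([ 685.776, -242.902,  -43.658]), [[201.0, 0.0], [60.0, 2.0], [-202.0, -2.0], [-59.0, -1.0]])
b2 (array([ 6.84856e+02, -2.45492e+02, -3.42000e-01]), [[-1.0, -0.0], [2.0, 1.0], [1.0, -2.0], [-1.0, 1.0]])
[[ 667.27354714 -344.69127828]] [[ 665.06103552 -346.90295374]]
[[ 678.24453037 -388.3585398 ]
 [ 656.28859664 -300.9684235 ]
 [ 623.97772113 -362.03630579]
 [ 708.66792193 -328.10800373]] [[ 623.26655675 -330.67776769]
 [ 706.77073399 -363.09522692]]
```

```bash
cat >> h.py <<'E'
from scipy.spatial.transform import Slerp
def pose():
    s=sense();q=np.ravel(s["ee_rot"]);return np.array(s["eef_pos"]),R.from_quat([q[1],q[2],q[3],q[0]])
def down(yaw): return R.from_euler('z',yaw)*R.from_euler('x',np.pi)
def plan(p1,r1,g,start=None,n=None,vmax=45,wmax=.14):
    p,r=start or pose();p1=np.array(p1,float)
    ang=(r.inv()*r1).magnitude()
    n=n or max(1,int(np.ceil(max(np.linalg.norm(p1-p)/vmax,ang/wmax))))
    for i in range(n):   # replan each row from rounded state
        k=1/(n-i);d=np.round(r.inv().apply((p1-p)*k)/50,2);w=np.round((r.inv()*r1).as_rotvec()*k/.15,2)
        print([g,*(d+0.).tolist(),*(w+0.).tolist()])
        p=p+r.apply(d*50);r=r*R.from_rotvec(w*.15)
    print('--');return p,r
def log():
    import json
    s=sense();open("log.txt","a").write(json.dumps([list(map(float,s["joints"])),list(map(float,s["eef_pos"])),list(map(float,s["ee_rot"]))])+"\n")
    print(round(s["time_s"],2),np.round(s["joints"],3),np.round(s["eef_pos"],1),np.round(s["ee_rot"],3),np.round(s["force"],1),s["grip_width"],s["grip_force"])
E
python3 - <<'E'
from h import *
log()
plan([423,29,140],down(1.46),1)
E
```

```text
0.1 [-1.566  0.313  1.498  0.     1.331 -0.223] [ 118.5 -511.2  244.8] [-0.001  0.994  0.114  0.   ] [-0.9  0.1 -0.3] 0.9979339483580242 0.0
[1, 0.6, -0.65, 0.15, 0.0, 0.0, -0.59]
[1, 0.65, -0.6, 0.15, 0.0, 0.0, -0.59]
[1, 0.7, -0.54, 0.15, 0.0, 0.0, -0.59]
[1, 0.75, -0.47, 0.15, 0.0, 0.0, -0.59]
[1, 0.79, -0.41, 0.15, 0.0, 0.0, -0.59]
[1, 0.82, -0.33, 0.15, 0.0, 0.0, -0.58]
[1, 0.85, -0.26, 0.15, 0.0, 0.0, -0.59]
[1, 0.87, -0.19, 0.15, 0.0, 0.0, -0.58]
[1, 0.88, -0.11, 0.15, 0.0, 0.0, -0.59]
[1, 0.88, -0.03, 0.15, 0.0, 0.0, -0.58]
[1, 0.88, 0.04, 0.15, 0.0, 0.0, -0.59]
[1, 0.88, 0.12, 0.15, 0.0, 0.0, -0.58]
[1, 0.86, 0.2, 0.15, 0.0, 0.0, -0.59]
[1, 0.84, 0.28, 0.16, 0.0, -0.01, -0.58]
--
```

Request:
{"method": "arm_command", "body": {"steps": [[[1,0.6,-0.65,0.15,0,0,-0.59],[1,0.65,-0.6,0.15,0,0,-0.59],[1,0.7,-0.54,0.15,0,0,-0.59],[1,0.75,-0.47,0.15,0,0,-0.59],[1,0.79,-0.41,0.15,0,0,-0.59],[1,0.82,-0.33,0.15,0,0,-0.58],[1,0.85,-0.26,0.15,0,0,-0.59]]]}}

```text
time_s: 0.98
eef_pos: [271.4, -240.1, 192.5]
ee_rot: [-0.0, 0.911, 0.412, 0.0]
force: [0.2, -0.4, 1.4]
grip_width: 1.001
grip_force: 0.0
```

Request:
{"method": "arm_command", "body": {"steps": [[[1,0.87,-0.19,0.15,0,0,-0.58],[1,0.88,-0.11,0.15,0,0,-0.59],[1,0.88,-0.03,0.15,0,0,-0.58],[1,0.88,0.04,0.15,0,0,-0.59],[1,0.88,0.12,0.15,0,0,-0.58],[1,0.86,0.2,0.15,0,0,-0.59],[1,0.84,0.28,0.16,0,0,-0.58],[1,0,0,0,0,0,0]]]}}

```text
time_s: 1.98
eef_pos: [423.3, 30.4, 139.1]
ee_rot: [-0.001, 0.744, 0.668, -0.0]
force: [0.1, 0.3, -0.7]
grip_width: 0.995
grip_force: 0.0
```

Run:
```python
from h import *
log()
im=capture("wrist");cv2.imwrite("pics/w1.png",im[:,:,::-1])
plan([423,29,40],down(1.46),1,vmax=20)
```

```text
1.98 [-0.206  0.221  1.925  0.     0.996 -0.099] [423.3  30.4 139.1] [-0.001  0.744  0.668 -0.   ] [ 0.1  0.3 -0.7] 0.995105844359827 0.0
[1, 0.0, 0.0, 0.4, 0.0, 0.0, 0.0]
[1, 0.0, 0.0, 0.4, 0.0, 0.0, 0.0]
[1, 0.0, 0.0, 0.4, 0.0, 0.0, 0.0]
[1, 0.0, 0.0, 0.39, 0.0, 0.0, 0.0]
[1, 0.0, 0.01, 0.4, -0.01, 0.0, 0.01]
--
```

View pics/w1.png

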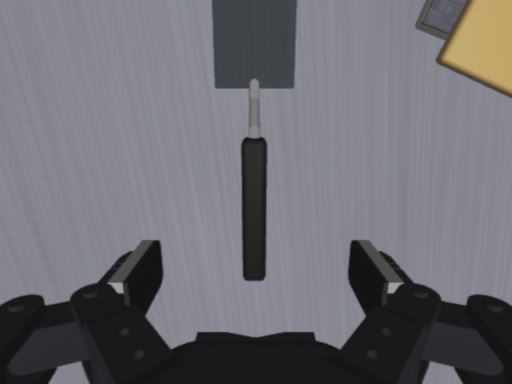

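The wrist view shows the handle vertical at column 254 (rows 138–280), centred between the pads at columns 160 and 350 and aligned with them. I'll descend and grip.

Request:
{"method": "arm_command", "body": {"steps": [[[1,0,0,0.4,0,0,0],[1,0,0,0.4,0,0,0],[1,0,0,0.4,0,0,0],[1,0,0,0.39,0,0,0],[1,0,0,0.4,0,0,0],[0,0,0,0,0,0,0],[0,0,0,0,0,0,0],[0,0,0,0,0,0,0]]], "squeeze": 110}}

```text
time_s: 3.02
eef_pos: [423.5, 28.1, 41.1]
ee_rot: [0.001, 0.746, 0.666, 0.0]
force: [0.4, -0.6, 0.9]
grip_width: 0.38
grip_force: 0.0
```

Request:
{"method": "arm_command", "body": {"steps": [[[0,0,0,0,0,0,0],[0,0,0,0,0,0,0]]]}}

```text
time_s: 3.28
eef_pos: [423.3, 28.3, 40.7]
ee_rot: [0.0, 0.745, 0.667, 0.0]
force: [-1.3, -2.3, 4.4]
grip_width: 0.187
grip_force: 107.3
```

Run:
```python
from h import *
log()
p,r=pose()
plan([p[0],p[1],140],r,0,vmax=20)
c=get_calibration("wrist");T=np.array(c["T_tool_cam"]);K=np.array(c["intrinsics"])
# check of earlier wrist picture: handle ends in world
o=np.array([423.3,30.4,139.1]);q=R.from_quat([.744,.668,0,-.001])
for uv,z in (((254,280),45),((254,138),45),((216,88),3),((294,88),3)):
    d=q.apply(T[:3,:3]@np.linalg.inv(K)@[*uv,1]);s=o+q.apply(T[:3,3]);print(s+d*(z-s[2])/d[2])
```

```text
3.27 [-0.211  0.404  2.01  -0.     0.727 -0.099] [423.3  28.3  40.7] [0.    0.745 0.667 0.   ] [-1.3 -2.3  4.4] 0.18728901265506723 107.33895063400269
[0, 0.0, 0.0, -0.4, 0.0, 0.0, 0.0]
[0, 0.0, 0.0, -0.4, 0.0, 0.0, 0.0]
[0, 0.0, 0.0, -0.4, 0.0, 0.0, 0.0]
[0, 0.0, 0.0, -0.39, 0.0, 0.0, 0.0]
[0, 0.0, 0.0, -0.4, 0.0, 0.0, 0.0]
--
[416.39327711 -38.84729853  45.        ]
[428.84140276  74.58684602  45.        ]
[401.908661  113.3775592   3.       ]
[464.73160338 106.54030506   3.        ]
```

Request:
{"method": "arm_command", "body": {"steps": [[[0,0,0,-0.4,0,0,0],[0,0,0,-0.4,0,0,0],[0,0,0,-0.4,0,0,0],[0,0,0,-0.4,0,0,0],[0,0,0,-0.4,0,0,0],[0,0,0,0,0,0,0]]]}}

```text
time_s: 4.03
eef_pos: [423.5, 28.3, 140.9]
ee_rot: [0.001, 0.745, 0.667, 0.001]
force: [-0.4, 0.5, -1.7]
grip_width: 0.191
grip_force: 107.6
```

Run:
```python
from h import *
log()
im=capture("wrist");cv2.imwrite("pics/w2.png",im[:,:,::-1])
yaw=-.334;B=np.array([685.5,-244,0]);Rz=R.from_euler('z',yaw)
tgt=B+Rz.apply([3-126,-185,0]);tgt[2]=150;print(tgt,np.hypot(*tgt[:2]))
s=plan([430,-120,150],down(.6),0)
plan(tgt,down(yaw),0,start=s)
```

```text
4.03 [-0.211  0.217  1.925 -0.     0.997 -0.099] [423.5  28.3 140.9] [0.001 0.745 0.667 0.001] [-0.4  0.5 -1.7] 0.190620585669383 107.59541630744934
[ 508.64960126 -378.45421698  150.        ] 633.9968542609083
[0, -0.42, 0.07, -0.03, 0.0, 0.0, 0.82]
[0, -0.41, 0.12, -0.03, 0.0, 0.0, 0.82]
[0, -0.39, 0.17, -0.03, 0.0, 0.0, 0.82]
[0, -0.37, 0.21, -0.03, 0.0, 0.0, 0.82]
[0, -0.34, 0.26, -0.03, 0.0, 0.0, 0.82]
[0, -0.3, 0.29, -0.02, 0.0, 0.0, 0.81]
[0, -0.27, 0.33, -0.03, 0.0, 0.0, 0.82]
--
[0, -0.23, 0.74, 0.0, 0.0, 0.0, 0.89]
[0, -0.13, 0.76, 0.0, 0.0, 0.0, 0.89]
[0, -0.03, 0.77, 0.0, 0.0, 0.0, 0.89]
[0, 0.07, 0.77, 0.0, 0.0, 0.0, 0.89]
[0, 0.18, 0.75, 0.0, 0.0, 0.0, 0.89]
[0, 0.27, 0.72, 0.0, 0.0, 0.0, 0.89]
[0, 0.37, 0.68, 0.0, 0.0, 0.0, 0.89]
--
```

View pics/w2.png

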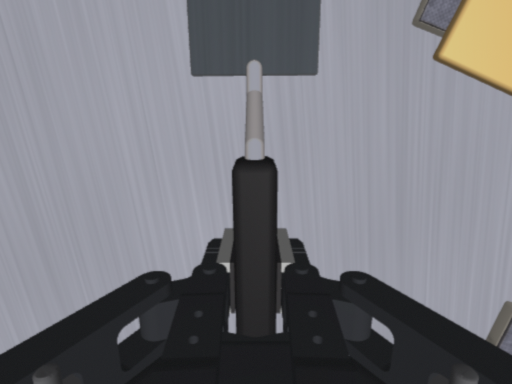

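The turner is held straight: blade edge at row 75, columns 191–319, handle centred at column 255. I'll carry it to the round biscuit.

Request:
{"method": "arm_command", "body": {"steps": [[[0,-0.42,0.07,0,0,0,0.82],[0,-0.41,0.12,0,0,0,0.82],[0,-0.39,0.17,0,0,0,0.82],[0,-0.37,0.21,0,0,0,0.82],[0,-0.34,0.26,0,0,0,0.82],[0,-0.3,0.29,0,0,0,0.81],[0,-0.27,0.33,0,0,0,0.82]]]}}

```text
time_s: 4.95
eef_pos: [429.3, -120.6, 139.0]
ee_rot: [-0.001, 0.956, 0.293, -0.001]
force: [0.6, 0.5, -1.1]
grip_width: 0.188
grip_force: 107.7
```

Request:
{"method": "arm_command", "body": {"steps": [[[0,-0.23,0.74,0,0,0,0.89],[0,-0.13,0.76,0,0,0,0.89],[0,-0.03,0.77,0,0,0,0.89],[0,0.07,0.77,0,0,0,0.89],[0,0.18,0.75,0,0,0,0.89],[0,0.27,0.72,0,0,0,0.89],[0,0.37,0.68,0,0,0,0.89],[0,0,0,0,0,0,0]]]}}

```text
time_s: 5.95
eef_pos: [508.1, -380.3, 137.8]
ee_rot: [-0.001, 0.986, -0.168, -0.001]
force: [-0.4, 0.8, -2.5]
grip_width: 0.19
grip_force: 107.7
```

```bash
cat > kin.py <<'E'
from h import *
import json
from scipy.optimize import least_squares
L=[json.loads(l) for l in open("log.txt")]
Y=lambda a:R.from_euler('y',a)
def fk(x,q):
    h,a,l1,l2,lt,off,off2=x   # base height, shoulder fwd offset, upper, forearm, wrist-tcp, lateral offset, forearm kink
    r=R.from_euler('z',q[0]);p=r.apply([a,off,h])
    r=r*Y(q[1]);p=p+r.apply([0,0,l1])
    r=r*Y(q[2]);p=p+r.apply([off2,0,l2])
    r=r*R.from_euler('z',q[3])*Y(q[4]);p=p+r.apply([0,0,lt])
    return p,r*R.from_euler('z',q[5])
if __name__=="__main__":
    f=lambda x:np.concatenate([fk(x,l[0])[0]-l[1] for l in L])
    s=least_squares(f,[200,0,350,350,250,100,0],x_scale=100,loss='soft_l1');print(len(L),s.x.round(1),np.abs(f(s.x)).max())
    for l in L:
        q=l[2];r=fk(s.x,l[0])[1];print((r.inv()*R.from_quat([*q[1:],q[0]])).as_rotvec().round(3))
E
python3 - <<'E'
from h import *
log()
im=capture("wrist");cv2.imwrite("pics/w3.png",cv2.resize(im[:,:,::-1],(768,576),interpolation=cv2.INTER_CUBIC))
E
python3 kin.py
```

```text
5.95 [-0.827  0.646  1.273 -0.     1.224  1.082] [ 508.1 -380.3  137.8] [-0.001  0.986 -0.168 -0.001] [-0.4  0.8 -2.5] 0.18985533489929124 107.68048167228699
5 [201.3  -0.  438.9 397.5 241.3 116.3  39. ] 3.979039320256561e-13
[-0.    -0.     1.571]
[-0.     0.     1.571]
[-0.     0.     1.571]
[-0.    -0.     1.571]
[-0.     0.     1.571]
```

View pics/w3.png

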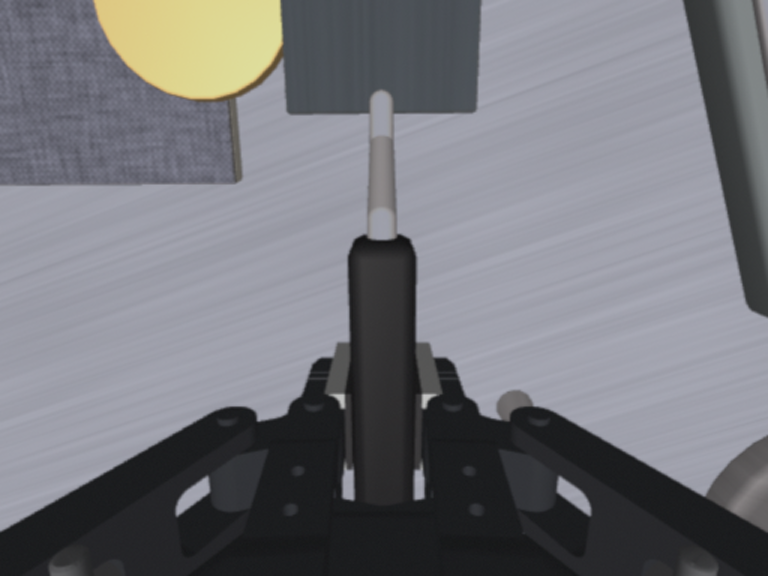

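The wrist view shows the board's near corner at about (236,183), the biscuit's lowest rim point at (207,98), a small cone at (515,405) and the scale on the right. Next I check these points against the poses and plan the flip with IK.

```bash
cat >> h.py <<'E'
yawB=-.334;B=np.array([685.5,-244,0])
E
python3 - <<'E'
from kin import *
c=get_calibration("wrist");T=np.array(c["T_tool_cam"]);K=np.array(c["intrinsics"])
o,q=pose();RB=R.from_euler('z',yawB)
for n,uv,z in (("corner",(236,183),18),("edge",(229,115),18),("leftedge",(0,184),18),("rim",(205,99),30),("cone",(515,405),15),("scale",(750,305),20),("scale2",(690,5),20),("scale1",(760,315),0),("bladeL",(288,112),101),("bladeR",(476,111),101)):
    uv=(np.array(uv)+.5)/1.5-.5
    d=q.apply(T[:3,:3]@np.linalg.inv(K)@[*uv,1]);s=o+q.apply(T[:3,3]);w=s+d*(z-s[2])/d[2];print(n,w.round(1),"board",RB.inv().apply(w-B).round(1))
X=least_squares(lambda x:np.concatenate([fk(x,l[0])[0]-l[1] for l in L]),[200,0,350,350,250,100,0],x_scale=100).x
np.save("X.npy",X)
lo=[-2.94,-.97,.19,-1.23,.02,-2.88];hi=[2.94,2.17,2.56,4.37,3.11,2.88]
def ik(p,r,q0):
    def f(q):
        a,b=fk(X,q);b=b*R.from_euler('z',np.pi/2);return np.r_[(a-p)/100,(b.inv()*r).as_rotvec()]
    s=least_squares(f,np.clip(q0,np.array(lo)+1e-3,np.array(hi)-1e-3),bounds=(lo,hi));return s.x,np.abs(s.fun).max()
q0=L[-1][0]
# turner poses: blade underside centre in board frame (y,z), tilt th -> tcp
def tcp(bx,by,bz,th):
    r=R.from_euler('z',yawB)*R.from_euler('x',-th);return B+R.from_euler('z',yawB).apply([bx,by,bz])+r.apply([-126,0,40.7]),r*R.from_euler('x',np.pi)
for deg,y,z in ((0,-150,9),(20,-145,15),(40,-130,40),(60,-110,60),(70,-100,80),(80,-85,90),(90,-60,75),(100,-50,75)):
    p,r=tcp(3,y,z,np.radians(deg));q0,e=ik(p,r,q0);print(deg,p.round(),q0.round(2),round(e,4))
E
```

```text
corner [ 585.6 -323.7   18. ] board [ -68.3 -108.    18. ]
edge [ 617.4 -334.1   18. ] board [ -34.9 -107.4   18. ]
leftedge [ 625.8 -207.    18. ] board [-68.6  15.4  18. ]
rim [ 625.6 -329.5   30. ] board [ -28.5 -100.4   30. ]
cone [ 409.9 -428.    15. ] board [-200.  -264.2   15. ]
scale [ 430.6 -566.7   20. ] board [-135.  -388.4   20. ]
scale2 [ 590.1 -559.1   20. ] board [  13.2 -329.    20. ]
scale1 [ 410.6 -584.9    0. ] board [-148.  -412.2    0. ]
bladeL [ 597.6 -375.5  101. ] board [ -39.9 -153.   101. ]
bladeR [ 577.1 -435.   101. ] board [ -39.7 -216.   101. ]
0 [ 520. -345.   50.] [-0.77  0.73  1.38 -0.    1.03  1.13] 0.0
20 [ 526. -328.   53.] [-0.62  0.71  1.45 -0.42  0.93  1.54] 0.0
40 [ 535. -302.   71.] [-0.45  0.75  1.46 -0.84  1.03  1.94] 0.0
60 [ 545. -274.   80.] [-0.31  0.85  1.43 -1.15  1.25  2.22] 0.0
70 [ 549. -262.   94.] [-0.27  0.91  1.38 -1.23  1.39  2.27] 0.0228
80 [ 555. -246.   97.] [-0.23  0.97  1.3  -1.23  1.54  2.27] 0.107
90 [ 563. -222.   75.] [-0.19  1.08  1.19 -1.23  1.67  2.31] 0.1888
100 [ 566. -213.   68.] [-0.18  1.15  1.11 -1.23  1.78  2.33] 0.2926
```

```bash
cat >> h.py <<'E'
def tcp(bx,by,bz,th):
    r=R.from_euler('z',yawB)*R.from_euler('x',-th);return B+R.from_euler('z',yawB).apply([bx,by,bz])+r.apply([-127,0,40.7]),r*R.from_euler('x',np.pi)
E
python3 - <<'E'
from h import *
s=plan(*tcp(8,-193,7,0),0,vmax=20)
s=plan(*tcp(8,-149,7,0),0,start=s,vmax=8)
E
```

```text
[0, 0.02, 0.03, 0.36, 0.0, 0.0, 0.0]
[0, 0.02, 0.03, 0.36, 0.0, 0.0, 0.0]
[0, 0.02, 0.03, 0.36, 0.0, 0.01, 0.0]
[0, 0.02, 0.03, 0.36, -0.01, 0.0, 0.0]
[0, 0.01, 0.03, 0.37, 0.0, 0.01, -0.01]
--
[0, 0.0, -0.15, 0.0, 0.0, 0.0, 0.0]
[0, 0.0, -0.15, 0.0, 0.0, 0.0, 0.0]
[0, 0.0, -0.14, 0.0, 0.0, 0.0, 0.0]
[0, 0.0, -0.15, 0.0, 0.0, 0.0, 0.0]
[0, 0.0, -0.14, 0.0, 0.0, 0.0, 0.0]
[0, 0.0, -0.15, 0.0, 0.0, 0.0, 0.0]
--
```

Request:
{"method": "arm_command", "body": {"steps": [[[0,0.02,0.03,0.36,0,0,0],[0,0.02,0.03,0.36,0,0,0],[0,0.02,0.03,0.36,0,0,0],[0,0.02,0.03,0.36,0,0,0],[0,0.01,0.03,0.37,0,0,0],[0,0,0,0,0,0,0]]]}}

```text
time_s: 6.75
eef_pos: [509.8, -386.7, 47.9]
ee_rot: [-0.001, 0.986, -0.167, -0.001]
force: [0.4, -0.1, -2.0]
grip_width: 0.196
grip_force: 107.7
```

Request:
{"method": "arm_command", "body": {"steps": [[[0,0,-0.15,0,0,0,0],[0,0,-0.15,0,0,0,0],[0,0,-0.14,0,0,0,0],[0,0,-0.15,0,0,0,0],[0,0,-0.14,0,0,0,0],[0,0,-0.15,0,0,0,0],[0,0,0,0,0,0,0]]]}}

```text
time_s: 7.62
eef_pos: [525.1, -345.1, 49.8]
ee_rot: [-0.0, 0.986, -0.166, -0.0]
force: [-0.8, -1.1, -2.6]
grip_width: 0.188
grip_force: 107.7
```

```bash
cat > flip.py <<'E'
from h import *
# E: inner top edge of blade follows the biscuit underside, pivot P in board (y,z)
P=np.array([-56,18.])
def C(th,lead,s,gap=0):
    ph=min(th+lead,np.radians(62));E=P+s*np.array([-np.cos(th),np.sin(th)])-gap*np.array([np.sin(th),np.cos(th)])
    c=E-np.array([32*np.cos(ph)+3*np.sin(ph),-32*np.sin(ph)+3*np.cos(ph)]);return tcp(8,*c,ph)
E
python3 - <<'E'
from flip import *
log()
im=capture("wrist");cv2.imwrite("pics/w4.png",im[:,:,::-1])
s=pose()
s=plan(*C(0,np.radians(4),61,2.2),0,start=s,n=2)
for d in range(4,59,4): s=plan(*C(np.radians(d),np.radians(4),61+d/12,2.2),0,start=s,n=1)
E
```

```text
7.62 [-0.768  0.737  1.367  0.     1.039  1.137] [ 525.1 -345.1   49.8] [-0.     0.986 -0.166 -0.   ] [-0.8 -1.1 -2.6] 0.18761548972644493 107.69641041755676
[0, -0.01, -0.02, -0.06, -0.23, 0.0, 0.0]
[0, 0.0, -0.02, -0.06, -0.23, 0.0, 0.0]
--
[0, 0.0, -0.05, -0.13, -0.47, 0.0, 0.0]
--
[0, 0.0, -0.04, -0.12, -0.47, 0.0, 0.0]
--
[0, 0.0, -0.04, -0.13, -0.46, 0.0, 0.0]
--
[0, 0.0, -0.04, -0.13, -0.47, 0.0, 0.0]
--
[0, 0.0, -0.04, -0.13, -0.46, 0.0, 0.0]
--
[0, 0.0, -0.04, -0.13, -0.47, 0.0, 0.0]
--
[0, 0.0, -0.04, -0.13, -0.46, 0.0, 0.0]
--
[0, 0.0, -0.04, -0.13, -0.47, 0.0, 0.0]
--
[0, 0.0, -0.05, -0.13, -0.46, 0.0, 0.0]
--
[0, 0.0, -0.04, -0.14, -0.47, 0.0, 0.0]
--
[0, 0.0, -0.04, -0.13, -0.46, 0.0, 0.0]
--
[0, 0.0, -0.04, -0.13, -0.47, 0.0, 0.0]
--
[0, 0.0, -0.04, -0.13, -0.47, 0.0, 0.0]
--
[0, 0.0, -0.04, -0.14, -0.46, 0.0, 0.0]
--
```

View pics/w4.png

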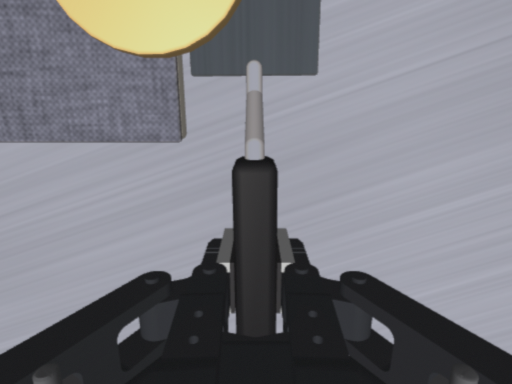

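The blade's inner edge (191,75) lies just outside the board side (185,135), and the biscuit overhangs the blade. Start the roll.

Request:
{"method": "arm_command", "body": {"steps": [[[0,0,-0.02,-0.06,-0.23,0,0],[0,0,-0.02,-0.06,-0.23,0,0],[0,0,-0.05,-0.13,-0.47,0,0],[0,0,-0.04,-0.12,-0.47,0,0],[0,0,-0.04,-0.13,-0.46,0,0],[0,0,-0.04,-0.13,-0.47,0,0],[0,0,-0.04,-0.13,-0.46,0,0],[0,0,-0.04,-0.13,-0.47,0,0]]]}}

```text
time_s: 8.68
eef_pos: [532.8, -323.3, 90.5]
ee_rot: [0.24, 0.956, -0.162, -0.04]
force: [0.6, 0.9, -3.0]
grip_width: 0.19
grip_force: 107.8
```

Run:
```python
from flip import *
log()
a=capture("wrist");b=capture("side")[230:350,280:440]
cv2.imwrite("pics/f1.png",np.hstack([cv2.resize(a,(400,300)),cv2.resize(b,(400,300))])[:,:,::-1])
```

```text
8.68 [-0.554  0.685  1.427 -0.581  0.997  1.666] [ 532.8 -323.3   90.5] [ 0.24   0.956 -0.162 -0.04 ] [ 0.6  0.9 -3. ] 0.19028253002158932 107.75198936462402
```

View pics/f1.png

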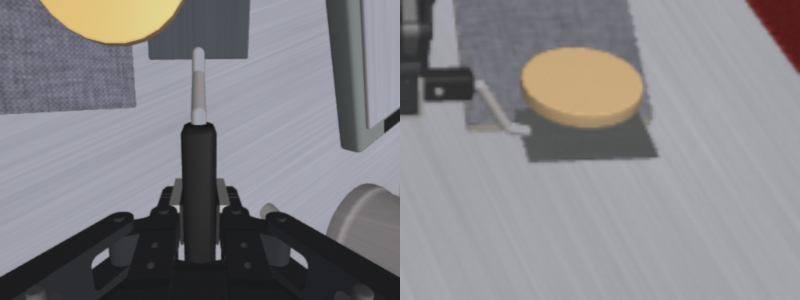

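The biscuit rides up on the tilted blade, its outer rim resting on it (side crop, biscuit at about (580,85)). I'll continue.

Request:
{"method": "arm_command", "body": {"steps": [[[0,0,-0.04,-0.13,-0.46,0,0],[0,0,-0.04,-0.13,-0.47,0,0],[0,0,-0.05,-0.13,-0.46,0,0],[0,0,-0.04,-0.14,-0.47,0,0],[0,0,-0.04,-0.13,-0.46,0,0],[0,0,-0.04,-0.13,-0.47,0,0],[0,0,-0.04,-0.13,-0.47,0,0],[0,0,-0.04,-0.14,-0.46,0,0]]]}}

```text
time_s: 9.78
eef_pos: [548.1, -279.1, 117.8]
ee_rot: [0.493, 0.854, -0.144, -0.083]
force: [-0.4, 0.1, -2.4]
grip_width: 0.193
grip_force: 108.0
```

Run:
```python
from flip import *
log()
p,r=pose();print(np.degrees(np.arccos(-r.as_matrix()[2,2])))
b=capture("side")[220:340,270:430];c=capture("scene")[160:250,100:220]
cv2.imwrite("pics/f2.png",np.hstack([cv2.resize(c,(400,300)),cv2.resize(b,(400,300))])[:,:,::-1])
s=None
for d in range(62,109,3): s=plan(*C(np.radians(d),np.radians(4),66+min(6,(d-58)/4),0),0,start=s,n=1)
```

```text
9.78 [-0.32   0.801  1.408 -1.129  1.279  2.147] [ 548.1 -279.1  117.8] [ 0.493  0.854 -0.144 -0.083] [-0.4  0.1 -2.4] 0.19343176942177157 107.95306205749512
60.003745589915496
[0, -0.01, 0.03, -0.21, -0.24, 0.0, 0.01]
--
[0, 0.0, 0.01, -0.07, 0.0, 0.0, 0.0]
--
[0, 0.0, 0.01, -0.07, 0.0, 0.0, 0.0]
--
[0, 0.0, 0.01, -0.07, 0.0, 0.0, 0.0]
--
[0, 0.0, 0.0, -0.08, 0.0, 0.0, 0.0]
--
[0, 0.0, -0.01, -0.07, 0.0, 0.0, 0.0]
--
[0, 0.0, 0.0, -0.08, 0.0, 0.0, 0.0]
--
[0, 0.0, -0.02, -0.07, 0.0, 0.0, 0.0]
--
[0, 0.0, -0.03, -0.07, 0.0, 0.0, 0.0]
--
[0, 0.0, -0.03, -0.07, 0.0, 0.0, 0.0]
--
[0, 0.0, -0.04, -0.07, 0.0, 0.0, 0.0]
--
[0, 0.0, -0.03, -0.06, 0.0, 0.0, 0.0]
--
[0, 0.0, -0.05, -0.06, 0.0, 0.0, 0.0]
--
[0, 0.0, -0.04, -0.06, 0.0, 0.0, 0.0]
--
[0, 0.0, -0.05, -0.06, 0.0, 0.0, 0.0]
--
[0, 0.0, -0.05, -0.05, 0.0, 0.0, 0.0]
--
```

View pics/f2.png

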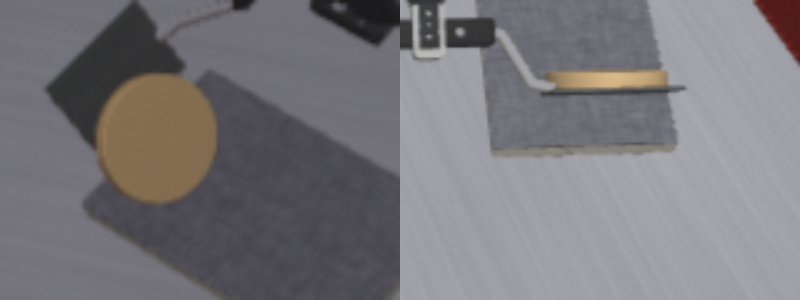

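The biscuit leans flush on the blade at about 58° and is still pivoting on the mat. Now I push the blade's edge over the top.

Request:
{"method": "arm_command", "body": {"steps": [[[0,0,0.01,-0.12,0,0,0],[0,0,0.01,-0.12,0,0,0],[0,0,0.01,-0.07,0,0,0],[0,0,0.01,-0.07,0,0,0],[0,0,0,-0.07,0,0,0],[0,0,0,-0.08,0,0,0],[0,0,-0.01,-0.07,0,0,0],[0,0,0,-0.08,0,0,0]]]}}

```text
time_s: 10.88
eef_pos: [557.6, -251.6, 136.2]
ee_rot: [0.493, 0.854, -0.144, -0.083]
force: [-0.1, -0.3, -3.1]
grip_width: 0.189
grip_force: 107.9
```

Request:
{"method": "arm_command", "body": {"steps": [[[0,0,-0.02,-0.07,0,0,0],[0,0,-0.03,-0.07,0,0,0],[0,0,-0.03,-0.07,0,0,0],[0,0,-0.04,-0.07,0,0,0],[0,0,-0.03,-0.06,0,0,0],[0,0,-0.05,-0.06,0,0,0],[0,0,-0.04,-0.06,0,0,0],[0,0,-0.05,-0.06,0,0,0]]]}}

```text
time_s: 11.88
eef_pos: [567.3, -223.5, 136.6]
ee_rot: [0.493, 0.854, -0.144, -0.083]
force: [0.3, 0.7, -2.0]
grip_width: 0.191
grip_force: 107.9
```

Run:
```python
from flip import *
log()
p,r=pose();print(np.degrees(np.arccos(-r.as_matrix()[2,2])))
b=capture("side")[170:350,260:500];c=capture("scene")[160:280,100:260]
cv2.imwrite("pics/f3.png",np.hstack([cv2.resize(c,(400,300)),cv2.resize(b,(400,300))])[:,:,::-1])
print(R.from_euler('z',yawB).inv().apply(r.apply([127,0,40.7])+p-B))
```

```text
11.88 [-0.225  0.799  1.351 -1.07   1.375  2.129] [ 567.3 -223.5  136.6] [ 0.493  0.854 -0.144 -0.083] [ 0.3  0.7 -2. ] 0.19108095485947646 107.92325735092163
59.99040217780426
[  8.61014984 -54.69334039 116.21173547]
```

View pics/f3.png

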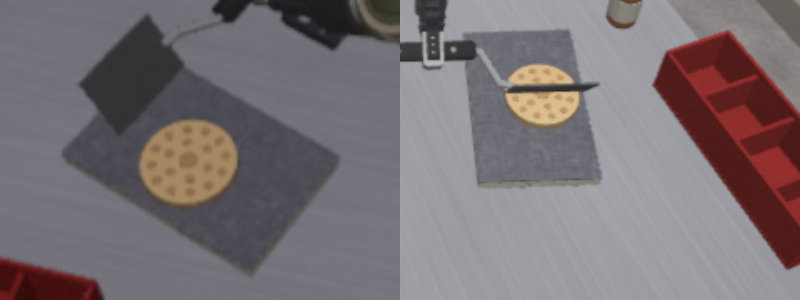

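The biscuit lies stamped side up on its board (scene crop (189,162)), clear of the edges. I'll now retreat and lay the turner down where it was before insertion.

Run:
```python
from h import *
s=plan(*tcp(8,-140,125,np.radians(60)),0,vmax=25)
s=plan(*tcp(8,-193,90,0),0,start=s,wmax=.13)
s=plan(*tcp(8,-193,10,0),0,start=s,vmax=16)
s=plan(*tcp(8,-193,.5,0),0,start=s,vmax=4)
```

```text
[0, 0.0, 0.25, 0.35, 0.0, 0.0, 0.0]
[0, 0.0, 0.25, 0.35, 0.0, 0.0, 0.0]
[0, -0.01, 0.25, 0.35, 0.0, 0.0, 0.0]
[0, 0.0, 0.26, 0.34, 0.0, 0.0, 0.0]
--
[0, 0.0, 0.07, 0.19, 0.78, 0.0, 0.0]
[0, 0.0, 0.09, 0.18, 0.77, 0.0, 0.0]
[0, 0.0, 0.11, 0.16, 0.78, 0.0, 0.0]
[0, 0.0, 0.13, 0.15, 0.77, 0.0, 0.0]
[0, 0.0, 0.15, 0.14, 0.78, 0.0, 0.0]
[0, 0.0, 0.16, 0.12, 0.77, 0.0, 0.0]
[0, 0.0, 0.17, 0.1, 0.78, 0.0, 0.0]
[0, 0.0, 0.18, 0.07, 0.77, 0.0, 0.0]
[0, 0.0, 0.19, 0.05, 0.78, 0.0, 0.0]
--
[0, 0.0, 0.0, 0.27, 0.0, 0.0, 0.0]
[0, 0.0, 0.0, 0.27, 0.0, 0.0, 0.0]
[0, 0.0, 0.0, 0.27, 0.0, 0.0, 0.0]
[0, 0.0, 0.0, 0.26, 0.0, 0.0, 0.0]
[0, 0.0, 0.0, 0.27, 0.0, 0.0, 0.0]
[0, 0.0, 0.0, 0.26, 0.0, 0.0, 0.0]
--
[0, 0.0, 0.0, 0.06, 0.0, 0.0, 0.0]
[0, 0.0, 0.0, 0.07, 0.0, 0.0, 0.0]
[0, 0.0, 0.0, 0.06, 0.0, 0.0, 0.0]
--
```

Request:
{"method": "arm_command", "body": {"steps": [[[0,0,0.25,0.35,0,0,0],[0,0,0.25,0.35,0,0,0],[0,0,0.25,0.35,0,0,0],[0,0,0.26,0.34,0,0,0],[0,0,0.07,0.19,0.78,0,0],[0,0,0.09,0.18,0.77,0,0],[0,0,0.11,0.16,0.78,0,0],[0,0,0.13,0.15,0.77,0,0]]]}}

```text
time_s: 12.98
eef_pos: [525.7, -342.7, 139.5]
ee_rot: [0.282, 0.945, -0.16, -0.047]
force: [0.0, -0.2, -2.7]
grip_width: 0.189
grip_force: 107.8
```

Request:
{"method": "arm_command", "body": {"steps": [[[0,0,0.15,0.14,0.78,0,0],[0,0,0.16,0.12,0.77,0,0],[0,0,0.17,0.1,0.78,0,0],[0,0,0.18,0.07,0.77,0,0],[0,0,0.19,0.05,0.78,0,0],[0,0,0,0,0,0,0]]]}}

```text
time_s: 13.72
eef_pos: [508.4, -390.4, 130.9]
ee_rot: [0.001, 0.986, -0.169, -0.0]
force: [-0.1, -0.4, -1.7]
grip_width: 0.188
grip_force: 107.8
```

Run:
```python
from h import *
log()
s=plan(*tcp(8,-193,10,0),0,vmax=16)
s=plan(*tcp(8,-193,.5,0),0,start=s,vmax=4)
```

```text
13.72 [-0.837  0.665  1.259 -0.002  1.217  1.073] [ 508.4 -390.4  130.9] [ 0.001  0.986 -0.169 -0.   ] [-0.1 -0.4 -1.7] 0.1876744031605986 107.77812480926514
[0, 0.0, -0.01, 0.27, 0.0, 0.0, -0.01]
[0, 0.0, -0.01, 0.27, 0.0, 0.0, 0.0]
[0, 0.0, -0.01, 0.27, 0.0, 0.0, -0.01]
[0, 0.0, -0.01, 0.26, 0.0, 0.0, 0.0]
[0, 0.0, -0.01, 0.27, 0.0, 0.0, -0.01]
[0, 0.01, -0.02, 0.26, 0.01, 0.0, 0.0]
--
[0, 0.0, 0.0, 0.06, 0.0, 0.0, 0.0]
[0, 0.0, 0.0, 0.07, 0.0, 0.0, 0.0]
[0, 0.0, 0.0, 0.06, 0.0, 0.0, 0.0]
--
```

Request:
{"method": "arm_command", "body": {"steps": [[[0,0,0,0.27,0,0,0],[0,0,0,0.27,0,0,0],[0,0,0,0.27,0,0,0],[0,0,0,0.26,0,0,0],[0,0,0,0.27,0,0,0],[0,0,0,0.26,0,0,0],[0,0,0,0.06,0,0,0],[0,0,0,0.06,0,0,0]]]}}

```text
time_s: 14.72
eef_pos: [510.4, -387.9, 45.2]
ee_rot: [0.0, 0.986, -0.167, 0.0]
force: [0.5, -0.8, -2.1]
grip_width: 0.187
grip_force: 107.8
```

Request:
{"method": "arm_command", "body": {"steps": [[[0,0,0,0.05,0,0,0],[0,0,0,0,0,0,0],[0,0,0,0,0,0,0]]]}}

```text
time_s: 15.1
eef_pos: [510.3, -387.8, 42.8]
ee_rot: [0.0, 0.986, -0.167, 0.0]
force: [0.2, 0.2, -2.3]
grip_width: 0.192
grip_force: 107.8
```

Request:
{"method": "arm_command", "body": {"steps": [[[0,0,0,0.03,0,0,0],[0,0,0,0.01,0,0,0],[0,0,0,0,0,0,0],[1,0,0,0,0,0,0],[1,0,0,0,0,0,0],[1,0,0,0,0,0,0],[1,0,0,0,0,0,0],[1,0,0,0,0,0,0]]]}}

```text
time_s: 16.1
eef_pos: [510.2, -387.8, 40.5]
ee_rot: [-0.0, 0.986, -0.167, 0.0]
force: [-0.3, 0.3, 0.3]
grip_width: 0.999
grip_force: 0.0
```

Request:
{"method": "arm_command", "body": {"steps": [[[1,0,0,-0.2,0,0,0],[1,0,0,-0.4,0,0,0],[1,0,0,-0.6,0,0,0],[1,0,0,-0.6,0,0,0],[1,0,0,-0.6,0,0,0],[1,0,0,0,0,0,0],[1,0,0,0,0,0,0]]]}}

```text
time_s: 16.98
eef_pos: [510.0, -387.5, 160.5]
ee_rot: [-0.0, 0.986, -0.167, -0.0]
force: [0.3, 0.0, -0.8]
grip_width: 1.002
grip_force: 0.0
```

Run:
```python
from h import *
log()
# numeric check (picture budget spent): biscuit blob in scene and its level position; turner blade corners by colour in wrist view
im=capture("scene");hsv=cv2.cvtColor(im,cv2.COLOR_RGB2HSV);m=cv2.inRange(hsv,(8,80,90),(30,255,255))
n,_,st,ce=cv2.connectedComponentsWithStats(m)
for a,c in zip(st,ce):
    if 300<a[4]<3000:
        w=at("scene",c,30);print(a,c.round(1),w.round(),R.from_euler('z',yawB).inv().apply(w-B).round())
w=capture("wrist");g=cv2.inRange(w,(0,0,0),(75,85,90))
g[200:]=0;n,_,st,ce=cv2.connectedComponentsWithStats(g)
print([(a.tolist(),c.round().tolist()) for a,c in zip(st[1:],ce[1:]) if a[4]>300])
```

```text
16.98 [-0.832  0.636  1.228  0.     1.277  1.073] [ 510.  -387.5  160.5] [-0.     0.986 -0.167 -0.   ] [ 0.3  0.  -0.8] 1.001521868646815 0.0
[  0   0  56  68 850] [23.9 29.1] [ 149. -940.   30.] [-279. -834.   30.]
[   0   56   57   33 1219] [28.3 71.6] [ 321. -830.   30.] [-152. -673.   30.]
[502 103  10  85 593] [507.6 144.1] [263. 507.  30.] [-646.  570.   30.]
[ 156  208   39   35 1052] [175.1 224.7] [ 704. -249.   30.] [19.  2. 30.]
[ 320  209   47   42 1046] [343.5 229.1] [621. 128.  30.] [-183.  331.   30.]
[([216, 0, 77, 86, 6286], [254.0, 41.0]), ([428, 0, 60, 200, 3371], [458.0, 97.0]), ([244, 131, 23, 69, 1530], [255.0, 165.0])]
```

```bash
python3 -c "
from rig import *
print(finish_job())"
```

```text
the job is handed in; nothing more can be done
None
```

I flipped the round biscuit onto its own board, laid the turner back flat on the worktop, let go and handed the job in at about 17 s. The verdict wasn't shown; the last camera check put the biscuit near the board's centre and the turner at rest.

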